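# Stop, clamp the wax block, reset

### The arm

A 7-joint arm with a two-finger parallel gripper is mounted at the origin on the work surface. World frame = base frame: x ahead of the robot, y to its left, z up, the work surface at z = 0. Lengths are in m, angles in rad, forces in N, time in s.
With the tool pointing down it reaches from about 0.375 to 0.925 m from the base axis. Payload 3.1 kg.
Tool frame: the origin (TCP) lies between the finger pads; the fingertips stand 19 mm ahead of it and the grasp point (between the pads) is the TCP; z points along the fingers, y is the line along which they close (so a half turn about z gives the same grasp; the last joint's range is limited). The gripper opens to 85 mm and grips with 20 to 120 N. Pads are 22 mm wide; open, the fingers measure 114 mm over their backs; the gripper's body (76 mm by 85 mm) begins 54 mm behind the grasp point. The pads swing forward as they close: fully open they stand 13 mm farther back than shut.
Start: joints at [-1.335, 0.383, 0.044, 1.598, -0.018, 1.161, -0.05], TCP at [0.213, 0.614, 0.25] pointing down, gripper open.
Joint ranges: [-2.61, 2.61], [-0.41, 2.15], [-1.48, 1.57], [0, 2.5], [-1.57, 4.71], [0.05, 1.97], [-2.85, 2.85]. Speed limits (rad/s): [2.79, 2.79, 3.14, 3.14, 3.14, 3.14, 3.14].

### API

Orientations are given as a unit quaternion [x, y, z, w].
In Python, from bench import move_ptp, movel, move_j, move_gripper, pause, inverse_kinematics, read_camera, camera_params, MotionError, sign_off, look_for, tip_of, read_time_s, read_qpos, read_joint_vel, read_effort, read_eef_pos, read_tcp_rot, read_ft_force, read_ft_torque, read_finger_gap, read_grasp_force gives the robot as it stands. Calls block until the motion is done:
- move_ptp(position, orientation): joint-space move of the TCP to a pose.
- movel(position, orientation=None, speed=0.15): straight line of the TCP; orientation=None keeps the orientation; speed is the mean speed in m/s.
- move_j(angles): joint-space move.
- move_gripper(opening, effort=None): finger opening in m; effort is the grip in N (None keeps the last); returns when the fingers have stopped.
- pause(seconds).
- inverse_kinematics(position, orientation): joint angles nearest the present ones, or None.
- read_camera(name): name is "scene" or "top" or "wrist"; returns the picture (420x560x3 uint8, red, green, blue); there is no depth.
- camera_params(name): a dict with "K" (3x3 intrinsics, pixels), "camera_from_world" (4x4, takes a point from world to camera coordinates). Camera axes: x right, y down, z forward; pixel columns grow to the right and rows downward; lengths in m; the calibration is good to about 2 mm. A picture is of the moment at which its call begins: read the wrist's pose just before it. camera_params takes no time and is no camera call; for the wrist camera it gives the pose at the moment of the call.
A pose or a line that the arm cannot do raises MotionError and nothing moves.
- sign_off(): hands the job in; it is judged then, once.
Trained networks look in the newest picture that a camera, given by its name, has taken for a name from the list of things; names that differ only in an ending like _2 or _b are one class to them, and where a whole thing is asked for, a point or a joint stands for the part that bears it (a point fixed in the world has none). Each returns a list of dicts, best first, with "confidence" (0 to 1); they miss things now and then, are a little off and sometimes report something else, mostly with a low value. They report only what shows in the picture. A call takes as long as a camera call. They do not tell look-alikes from the thing itself.
- look_for(camera, name): "at" ([column, row] in pixels, amid what is visible of it).
- tip_of(camera, name): "at" ([column, row] in pixels: a listed point, or the origin of a listed thing).
Readings, each from a call of its own:
- read_time_s(): time.
- read_qpos(): joint angles.
- read_joint_vel(): joint speeds.
- read_effort(): joint torques, N m.
- read_eef_pos(): TCP position.
- read_tcp_rot(): TCP orientation.
- read_ft_force(): force on the tool from outside, world axes, zero at the start.
- read_ft_torque(): the same for the moment, N m.
- read_finger_gap(): finger opening in m.
- read_grasp_force(): force on a finger pad.
Only numpy, scipy, OpenCV 4.12 (cv2) and the standard library are available. Lean on these libraries where they do the work, as an engineer would, in place of code of your own. Each camera call takes 0.05 s, during which the arm holds its last target. There are 200 camera calls.

### The job

Press the red mushroom stop button on the white station down until it latches. With the machine stopped, turn the black-handled cam of the specimen clamp so that its high point bears squarely on the brass sprung follower. Then twist the red stop knob clockwise until it is released, and let it come fully up again, leaving the clamp closed and everything else on the bench where it is.

Things in the scene. Friction and masses are not known exactly. Their poses are not given: they have to be found in the camera images.
- station: Stop station: fixed white box, 120 x 120 x 60 mm tall, with a yellow disc (82 mm across, 6 mm thick) on top and the red mushroom button in its middle. Origin at the centre of its underside; z up.
- stop_top (a point): Centre of the top of the red knob bar, on the button's vertical axis; it moves down and turns with the knob. The bar stands on the red mushroom (60 mm across) and is 54 mm long along this point's x, 20 mm wide along y, and rises 32 mm above the mushroom's flat top; a white line marks its +x half. With the button up this point is 128 mm above the bench.
- stop (a joint): How far the button is pressed, m: 0 fully up, latches by itself once pressed 10.5 mm and then stays there, mechanical end at 14 mm. Pressing needs 3 N at first, about 6 N from 4 mm on (it then gives way with a snap) and 7 N at the end; its spring lifts it with 3 to 7 N when released. Pressing straight down on the middle of the bar works. Pulling does not unlatch it.
- stop_turn (a joint): Turn of the red knob, rad: 0 at rest (the bar's x is then the station's x), grows clockwise seen from above, stop at 1.0. A weak spring (about 0.1 N m) turns it back when let go. Turned more than about 0.5 the latch lets go, and the button rises by itself when the fingers open. Keep it turned (0.75 to 1.0) until the fingers open.
- clamp: Specimen clamp: fixed aluminium base plate 200 x 110 x 12 mm with the cam at its -x end, then along its x the brass follower, a blue guide block, a steel jaw, a wax block in a green cassette and a blue end stop (tallest 45 mm). Origin at the centre of its underside, z up; the cam's vertical pivot stands at x = -45 mm, y = 0.
- cam_top (a point): Centre of the top of the cam's black handle bar, on the cam's pivot axis, 67 mm above the bench. The bar is 56 mm long along this point's x, 20 mm wide along y, and rises 36 mm above the cam disc. Its x points from the pivot to the cam's high point, marked by a red line on the bar's +x half and a red dot on the disc. The disc is steel, 60 mm across, 16 mm thick, its centre 14 mm off the pivot towards the high point.
- cam (a joint): Angle of the cam's high point from the follower (the clamp's +x), rad, counter-clockwise seen from above: 0 is high point squarely on the follower. Starts between 0.85 and 1.35; range -0.6 to 1.7. Friction 0.08 N m; it stays where it is left. It touches the follower from 0.8 inwards.
- follower (a joint): Travel of the brass sprung follower and its jaw towards the wax block, m: 0 at rest, about 4.2 mm with the cam's high point on it. Spring 4 to 8 N.
- amber_bottle: Bystander: amber bottle with black cap, 56 mm across, 120 mm tall, upright; origin at the centre of its underside.
- wax_block: Bystander: white wax block on an orange cassette, 60 x 40 x 28 mm, lying near the middle of the bench; origin at the centre of its underside.
- jar: Bystander: glass jar with blue lid, 52 mm across, 70 mm tall, beyond the stop station as seen from the robot; origin at the centre of its underside.
- brush: Bystander: brush 160 mm long lying flat beyond the clamp as seen from the robot; its origin is on its underside, about midway.
- beaker: Bystander: clear plastic beaker, 76 mm across, 90 mm tall, on the left; origin at the centre of its underside.
- slide_box: Bystander: blue slide box with white lid, 90 x 160 x 36 mm, on the right; origin at the centre of its underside.
- cassette_tray: Bystander: yellow divided tray, 120 x 100 x 40 mm, on the right; origin at the centre of its underside.
- wipes_box: Bystander: cardboard box, 120 x 100 x 80 mm, on the left; origin at the centre of its underside.
There are look-alikes about, which are no part of the job. What is meant by the clamp is not pink, and is the smaller of those in its own colour.

How it is judged:
By the outcome, as a careful person would: the job done as asked, in the order asked, and still so for the second after the job is handed in, with the robot touching nothing.
It also fails if it takes over 61 s, if anything falls off the work surface, if the arm or the gripper's body presses on something with over 40 N, if the wrist force passes 120 N, or if a joint passes its speed limit or range.

## Working session

There is one attempt and no reset: what is moved stays moved. The work goes in short steps, each a Python script; the robot and the scene stay as the last script left them, time stands still between calls to the robot, and variables do not carry over. Pictures are saved under pics/ and viewed, at most 10 in all, crops included, and the job is handed in when it is done.

```bash
mkdir -p pics
cat > h.py <<'E'
import numpy as np, cv2
from bench import *
def save(cam,name):
    im=read_camera(cam); cv2.imwrite('pics/'+name,im[:,:,::-1]); return im
def ray(P,px,z):
    K=np.array(P["K"]);T=np.array(P["camera_from_world"]);R=T[:3,:3];t=T[:3,3]
    c=-R.T@t; d=R.T@np.linalg.solve(K,[px[0],px[1],1]); s=(z-c[2])/d[2]; return c+s*d
def proj(P,X):
    K=np.array(P["K"]);T=np.array(P["camera_from_world"]); p=K@(T[:3,:3]@np.array(X)+T[:3,3]); return p[:2]/p[2]
E
python3 - <<'E'
from h import *
a=save("top","top.png"); 
P=camera_params("top")
for n,z in [("stop_top",.128),("cam_top",.067),("station",0),("clamp",0)]:
    for d in tip_of("top",n): print(n,d, ray(P,d["at"],z).round(3))
b=save("scene","scene.png");P=camera_params("scene")
for n,z in [("stop_top",.128),("cam_top",.067),("station",0),("clamp",0)]:
    for d in tip_of("scene",n): print('s',n,d, ray(P,d["at"],z).round(3))
cv2.imwrite('pics/both.png',cv2.resize(np.hstack([a,b])[:,:,::-1],(800,300)))
print(read_time_s())
E
```

```text
stop_top {'at': [350.8, 156.4], 'confidence': 0.79} [ 0.597 -0.186  0.128]
stop_top {'at': [437.2, 249.2], 'confidence': 0.36} [ 0.358 -0.404  0.128]
cam_top {'at': [346.7, 283.1], 'confidence': 0.69} [ 0.269 -0.184  0.067]
cam_top {'at': [161.5, 331.0], 'confidence': 0.61} [0.137 0.29  0.067]
cam_top {'at': [223.2, 204.7], 'confidence': 0.59} [0.47  0.15  0.067]
station {'at': [344.9, 169.4], 'confidence': 0.72} [ 0.599 -0.191  0.   ]
clamp {'at': [221.2, 196.4], 'confidence': 0.89} [0.508 0.165 0.   ]
clamp {'at': [169.5, 308.3], 'confidence': 0.85} [0.191 0.29  0.   ]
clamp {'at': [343.2, 266.0], 'confidence': 0.68} [ 0.318 -0.185  0.   ]
s stop_top {'at': [207.3, 250.0], 'confidence': 0.58} [ 0.601 -0.196  0.128]
s cam_top {'at': [229.9, 176.3], 'confidence': 0.67} [ 0.294 -0.172  0.067]
s cam_top {'at': [371.8, 137.8], 'confidence': 0.66} [0.11  0.291 0.067]
s cam_top {'at': [337.5, 222.7], 'confidence': 0.58} [0.465 0.151 0.067]
s station {'at': [214.0, 270.9], 'confidence': 0.58} [ 0.591 -0.196  0.   ]
s clamp {'at': [371.5, 170.2], 'confidence': 0.71} [0.197 0.292 0.   ]
s clamp {'at': [338.1, 246.5], 'confidence': 0.58} [0.503 0.158 0.   ]
s clamp {'at': [230.4, 197.0], 'confidence': 0.55} [ 0.323 -0.174  0.   ]
0.5
```

View pics/top.png

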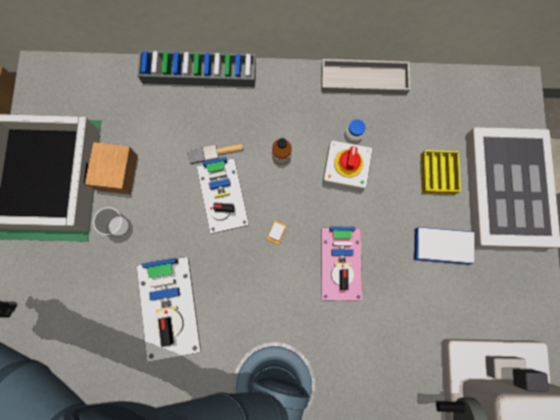

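View pics/scene.png

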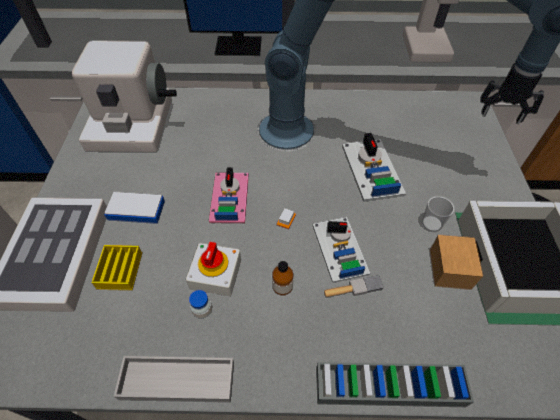

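Three clamp-like things show in the top view: pink (343,266), large white (169,308) and small white (221,196). The small white one is not pink and is the smaller of the white pair, so it is the target. I'll confirm it with a close view.

Run:
```python
from h import *
im=cv2.imread('pics/top.png')[140:360,120:380]
cv2.imwrite('pics/crop.png',cv2.resize(im,(780,660))[:600])
q=read_tcp_rot();print(q)
from scipy.spatial.transform import Rotation as R
print(R.from_quat(q).as_matrix().round(2))
move_ptp([0.42,0.13,0.33],[1,0,0,0])
P=camera_params("wrist");save("wrist","w1.png")
for n,z in [("cam_top",.067),("clamp",0)]:
    for d in tip_of("wrist",n): print(n,d, ray(P,d["at"],z).round(4))
print(read_eef_pos(),read_qpos(),read_time_s(), -np.array(P["camera_from_world"])[:3,:3].T@np.array(P["camera_from_world"])[:3,3])
```

```text
[ 1.66113356e-01  9.86106662e-01 -5.97270209e-05 -1.97250191e-05]
[[-0.94  0.33 -0.  ]
 [ 0.33  0.94 -0.  ]
 [ 0.   -0.   -1.  ]]
cam_top {'at': [167.4, 393.6], 'confidence': 0.9} [0.1154 0.2859 0.067 ]
cam_top {'at': [527.7, 287.4], 'confidence': 0.72} [ 0.2792 -0.1737  0.067 ]
cam_top {'at': [377.0, 175.8], 'confidence': 0.6} [0.4183 0.0236 0.067 ]
clamp {'at': [172.8, 317.0], 'confidence': 0.79} [0.1915 0.2916 0.    ]
clamp {'at': [253.9, 90.3], 'confidence': 0.66} [0.511  0.1642 0.    ]
clamp {'at': [507.7, 235.7], 'confidence': 0.63} [ 0.3217 -0.1825  0.    ]
clamp {'at': [378.1, 173.9], 'confidence': 0.47} [0.4078 0.0037 0.    ]
[0.41995306 0.1308249  0.32998236] [-1.00263196 -0.1427775   0.5601721   1.99515148  0.07973708  1.26862135
 -2.03980476] 2.575 [0.49373192 0.13133085 0.45294111]
```

View pics/crop.png

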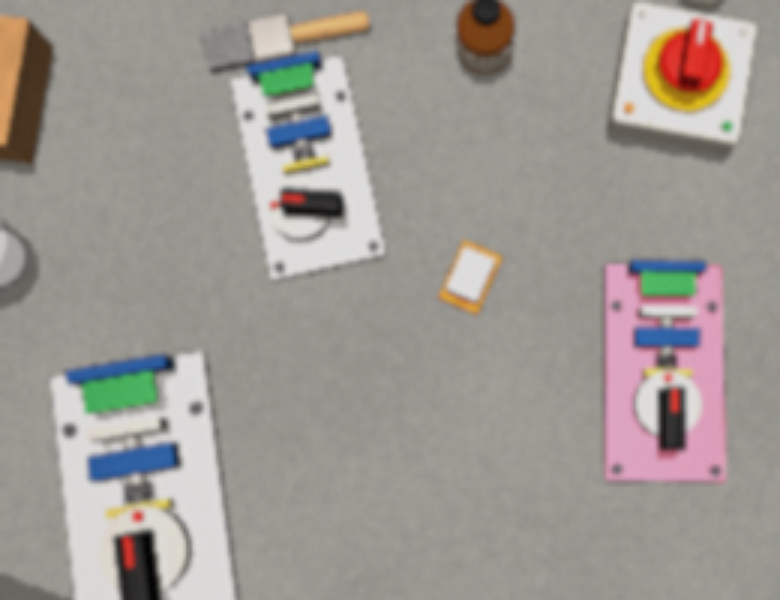

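View pics/w1.png

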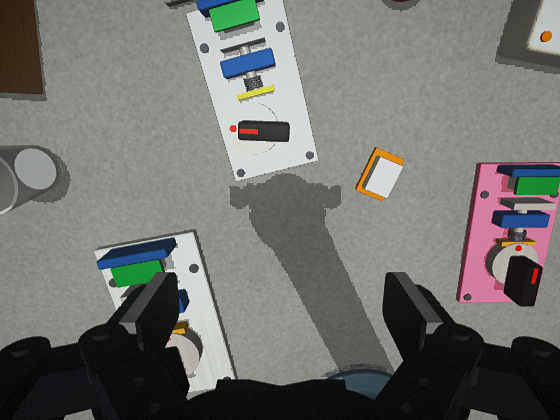

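The wrist view confirms the small white clamp: bar from (238,131), the red end, to (289,132), with plate corners at (237,180) and (317,157). Next I'll compute its pose and go to the station.

Run:
```python
from h import *
P=camera_params("wrist")
for p,z in [((238,131),.067),((289,132),.067),((263.5,131),.067),((237,180),.012),((317,157),.012),((187,13),.012)]: print(p,ray(P,p,z).round(4))
a=ray(P,(237,180),.012);b=ray(P,(317,157),.012);u=a-b;print('width',np.linalg.norm(u),'yaw',np.arctan2(u[1],u[0])-np.pi/2)
move_ptp([0.53,-0.19,0.29],[1,0,0,0])
P=camera_params("wrist");save("wrist","w2.png")
for n,z in [("stop_top",.128),("station",0)]:
    for d in tip_of("wrist",n): print(n,d, ray(P,d["at"],z).round(4))
print(read_eef_pos(),read_qpos(),read_time_s(),read_ft_force())
```

```text
(238, 131) [0.4669 0.1771 0.067 ]
(289, 132) [0.466  0.1222 0.067 ]
(263.5, 131) [0.467  0.1497 0.067 ]
(237, 180) [0.4018 0.187  0.012 ]
(317, 157) [0.4313 0.0854 0.012 ]
(187, 13) [0.5924 0.2365 0.012 ]
width 0.10578884728815963 yaw 0.2833981477198808
stop_top {'at': [287.8, 108.5], 'confidence': 0.93} [ 0.6016 -0.193   0.128 ]
station {'at': [283.0, 109.8], 'confidence': 0.64} [ 0.5989 -0.19    0.    ]
[ 0.53047518 -0.18805182  0.28971645] [-0.69902356  0.35242363  1.18708859  1.80423022 -0.34879192  1.22188405
 -0.97802777] 4.0083 [-0.61259965 -0.05541166  0.89591057]
```

View pics/w2.png

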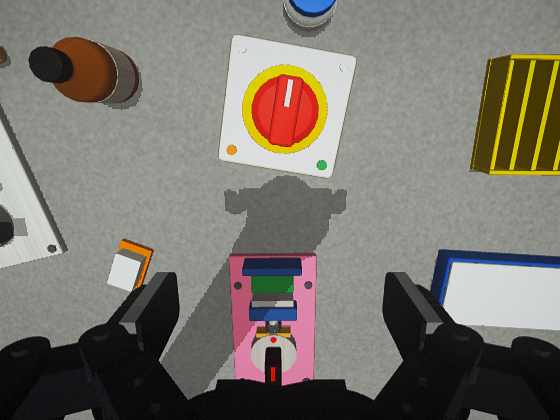

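The station is clear: the knob bar runs from (290,76) to (284,146), and the knob is at about (0.600, -0.192). Now I'll press it with the fingers shut.

```bash
cat >> h.py <<'E'
from scipy.spatial.transform import Rotation as Ro
def down(psi): return (Ro.from_euler('z',psi)*Ro.from_quat([1,0,0,0])).as_quat().tolist()
def psi_now():
    m=Ro.from_quat(read_tcp_rot()).as_matrix(); return np.arctan2(m[1,0],m[0,0])
E
python3 - <<'E'
from h import *
im=cv2.imread('pics/w2.png'); hsv=cv2.cvtColor(im,cv2.COLOR_BGR2HSV)
m=((hsv[:,:,1]<25)&(hsv[:,:,2]>190)).astype(np.uint8); m[:,:200]=0;m[:,380:]=0;m[200:]=0;m[:28]=0
print(cv2.minAreaRect(cv2.findNonZero(m)))
move_gripper(0.0,40)
X,Y=0.600,-0.192
move_ptp([X,Y,0.175],down(-0.15))
f0=np.array(read_ft_force());print(read_time_s(),f0)
z=0.150
movel([X,Y,z],speed=.1)
while z>0.131:
    f=np.array(read_ft_force())-f0; print(round(z,4),round(read_eef_pos()[2],4),f.round(1))
    if f[2]>22: break
    z-=0.0015; movel([X,Y,z],speed=.03)
print(read_time_s())
E
```

```text
((283.3399963378906, 106.8800048828125), (125.30926513671875, 125.57759094238281), 10.30484676361084)
5.375 [-0.03064377 -0.17882642  0.19332842]
0.15 0.1498 [ 0.8  0.5 -0.1]
0.1485 0.1489 [-0.   0.6 -1.2]
0.147 0.1473 [-0.   0.5  1.2]
0.1455 0.1461 [0.8 0.1 3.6]
0.144 0.1447 [-1.4  0.4  4.7]
0.1425 0.143 [-0.8  0.7  5. ]
0.141 0.1413 [0.3 0.4 4.2]
0.1395 0.1397 [ 0.7 -1.3  4.9]
0.138 0.1378 [1.4 0.1 2.5]
0.1365 0.1368 [-0.1 -0.3  5.1]
0.135 0.1354 [ 1.  -0.4  5.1]
0.1335 0.134 [ 0.2 -0.2  5.9]
0.132 0.1332 [-0.8  0.8  9. ]
9.025
```

The press met contact at 0.147 and ended 13.8 mm down, past the latch point. Next I lift off, check the latch, and go to the clamp.

Run:
```python
from h import *
movel([.6,-.192,0.2],speed=.15)
read_camera("top"); P=camera_params("top")
for d in tip_of("top","stop_top"): print(d,ray(P,d["at"],.117).round(4))
for ps in (-1.587,1.554):
    print(ps,inverse_kinematics([.467,.22,.2],down(ps)))
move_gripper(0.05)
p=down(-1.587)
move_ptp([.467,.235,.21],p)
P=camera_params("wrist");save("wrist","w3.png")
np.save('P3.npy',[np.array(P["K"]).tolist(),np.array(P["camera_from_world"])[:3,:3].tolist(),],allow_pickle=False)
for n,z in [("cam_top",.067),("clamp",0)]:
    for d in tip_of("wrist",n): print(n,d, ray(P,d["at"],z).round(4))
print(read_eef_pos(),read_qpos(),read_time_s(),psi_now())
```

```text
{'at': [352.8, 158.6], 'confidence': 0.63} [ 0.5944 -0.1932  0.117 ]
-1.587 [ 0.51143087  0.46239948 -1.23153091  1.92399134  0.49015038  1.10529884
  2.20654496]
1.554 [-1.3141004   0.25501165  0.90434823  1.99870173 -0.23845369  0.99627829
 -0.31124613]
cam_top {'at': [276.3, 93.6], 'confidence': 0.6} [0.4682 0.1524 0.067 ]
clamp {'at': [548.2, 237.5], 'confidence': 0.9} [0.1952 0.2939 0.    ]
clamp {'at': [230.7, 106.8], 'confidence': 0.77} [0.5104 0.1609 0.    ]
clamp {'at': [330.0, 367.6], 'confidence': 0.31} [0.4135 0.4494 0.    ]
[0.46711089 0.23457213 0.20967415] [ 0.48042963  0.46151675 -1.23083329  1.90025517  0.48346522  1.12672973
  2.1882571 ] 13.125 -1.5878228448386185
```

View pics/w3.png

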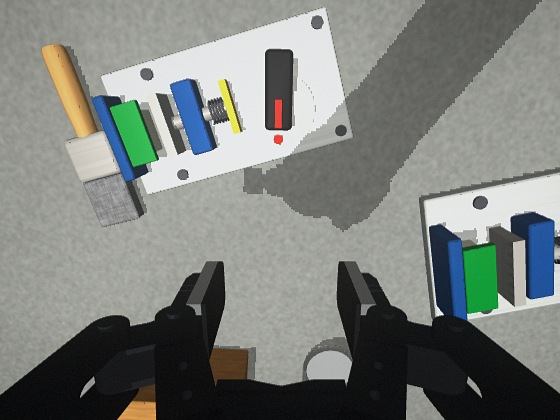

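The close view shows the bar from (280,49) to (279,130), with the red end towards +y. The plate edges run (148,194)–(351,139) and (100,75)–(325,9).

Run:
```python
from h import *
P=camera_params("wrist")
g=lambda p,z:ray(P,p,z)[:2]
for a,b in [((351,139),(148,194)),((325,9),(100,75)),]:
    u=g(b,.012)-g(a,.012);print('yaw',np.arctan2(u[1],u[0]),np.linalg.norm(u))
u=g((351,139),.012)-g((325,9),.012);print('yaw',np.arctan2(u[1],u[0])-np.pi/2,np.linalg.norm(u))
u=g((279,130),.067)-g((280,49),.067);print('bar',np.arctan2(u[1],u[0]),np.linalg.norm(u),g((279.5,89.5),.067))
c=(g((351,139),.012)+g((325,9),.012))/2; print('endmid',c)
for y in (.25,.27,.29): print(y,c+.055*np.array([np.cos(y),np.sin(y)]))
q=inverse_kinematics([.467,.151,.056],down(1.55));print(q)
print(inverse_kinematics([.467,.151,.056],down(.27)))
```

```text
yaw 0.24671198259075106 0.1950335147479571
yaw 0.2406588031397519 0.19703992846618015
yaw 0.23898756404802368 0.10758363697863944
bar 1.5396738517123858 0.054933351341099466 [0.46580156 0.15003013]
endmid [0.41489149 0.13870315]
0.25 [0.46818167 0.15231037]
0.27 [0.46789889 0.15337338]
0.29 [0.4675949  0.15443052]
[-1.18052035  0.55066933  0.92915816  2.14214786 -0.65346568  0.76083145
  0.15602972]
[-1.42723653  0.9992811   1.36695245  2.14863644 -1.15865936  1.11734209
 -0.73584739]
```

Run:
```python
from h import *
X,Y=.4665,.1505
movel([.467,.235,.30],speed=.2)
move_ptp([X,Y,.24],down(1.545)); print(read_time_s(),read_eef_pos(),read_qpos().round(2) if hasattr(read_qpos(),'round') else read_qpos())
movel([X,Y,.056],speed=.1)
print('f',read_ft_force(),read_eef_pos())
move_gripper(0.0,40)
print('gap',read_finger_gap(),read_grasp_force(),read_ft_force(),read_ft_torque(),psi_now(),read_time_s())
n=8; tot=psi_now()-0.25
q0=list(read_qpos())
for i in range(1,n+1):
    q=list(q0);q[6]+=tot*i/n; move_j(q)
    print(round(psi_now(),3),np.round(read_eef_pos(),4),np.round(read_ft_force(),1),np.round(read_ft_torque(),2),round(read_finger_gap(),4))
    if np.linalg.norm(read_ft_force())>35: break
print(read_time_s())
```

```text
15.8917 [0.46623328 0.15064065 0.23967299] [-1.47  0.15  1.17  2.02 -0.15  1.07 -0.25]
f [-0.7696993   0.09529694 -0.3987435 ] [0.46693657 0.15071518 0.0564872 ]
gap 0.019514068846016495 41.96909844875336 [ 1.34380671 -0.35471295  1.66013841] [-0.01831921 -0.11826418  0.00927009] 1.545025833490034 18.2583
1.704 [0.4672 0.1507 0.0565] [0.3 0.8 1.2] [-0.07  0.03  0.08] 0.0195
1.864 [0.4671 0.1506 0.0565] [-0.1 -0.2  2.5] [-0.1   0.17  0.06] 0.0196
2.016 [0.467  0.1508 0.0566] [-1.8  2.6  4.3] [ 0.23  0.48 -2.09] 0.0193
2.161 [0.4673 0.1501 0.0568] [-3.9  3.4  5.6] [ 0.31  0.66 -6.19] 0.0195
2.298 [0.4669 0.1506 0.0569] [-4.6  8.3  7.3] [ -0.04   1.16 -10.69] 0.0202
2.47 [0.4652 0.1534 0.0557] [-4.1 16.2  3. ] [ -1.34   1.49 -10.11] 0.0238
2.604 [0.4646 0.1561 0.0568] [-8.4 16.2 10.5] [  3.97   2.32 -13.4 ] 0.0278
2.854 [0.4518 0.167  0.0542] [-26.3  24.8  18.7] [ 5.63  5.29 -1.12] 0.0288
20.4583
```

I had the rotation sign wrong: +q7 turns counter-clockwise, so the cam went to its end stop and the grip slipped. I'll open, lift and look.

Run:
```python
from h import *
move_gripper(0.055)
print(read_ft_force(),read_ft_torque(),read_eef_pos(),psi_now())
X,Y,_=read_eef_pos()
movel([X,Y,.14],speed=.1)
move_ptp([.4,.12,.24],down(0.6)); print(read_qpos())
P=camera_params("wrist");save("wrist","w4.png")
for n,z in [("cam_top",.067),("clamp",0)]:
    for d in tip_of("wrist",n): print(n,d, ray(P,d["at"],z).round(4))
print(read_time_s(),read_ft_force(),psi_now())
```

```text
[-3.90857406  2.01011689 -1.96061263] [ 0.50253335  0.80238399 -0.11270568] [0.46596321 0.15056996 0.0558381 ] 2.843573116833626
[ 1.06992382 -0.04080042 -1.39435762  2.08944368 -0.04653431  1.05991242
 -1.27241089]
cam_top {'at': [295.8, 107.3], 'confidence': 0.59} [0.4663 0.1511 0.067 ]
clamp {'at': [53.1, 245.5], 'confidence': 0.73} [0.1933 0.2875 0.    ]
clamp {'at': [306.8, 60.8], 'confidence': 0.7} [0.5083 0.1646 0.    ]
24.225 [ 0.30135953 -0.50020491  0.2421412 ] 0.6002882182195233
```

View pics/w4.png

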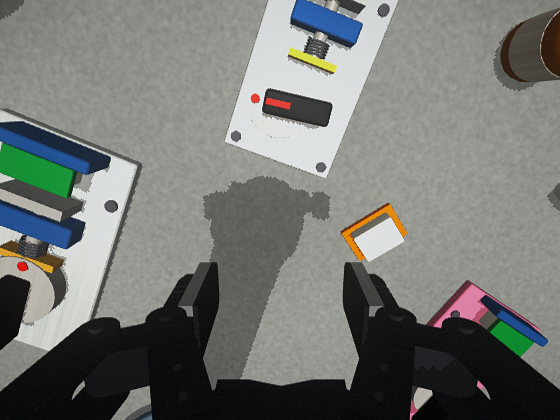

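Run:
```python
from h import *
P=camera_params("wrist")
g=lambda p,z:ray(P,p,z)[:2]
u=g((264,97.5),.067)-g((330,112),.067);b=np.arctan2(u[1],u[0]);print('bar',b,np.linalg.norm(u),g((297,104.7),.067))
u=g((225,142),.012)-g((329,178),.012);print('yaw',np.arctan2(u[1],u[0])-np.pi/2,np.linalg.norm(u))
X,Y=.4665,.1508
b=float(np.clip(b,1.6,2.0))
move_ptp([X,Y,.13],down(b))
q=read_qpos();print(np.round(q,2),read_time_s())
movel([X,Y,.056],speed=.1)
print('f',read_ft_force(),read_eef_pos())
move_gripper(0.0,60)
print('gap',read_finger_gap(),read_ft_torque(),psi_now(),read_time_s())
q0=list(read_qpos());tot=0.25-psi_now();n=8
for i in range(1,n+1):
    q=list(q0);q[6]+=tot*i/n; move_j(q)
    t=np.array(read_ft_torque());f=np.array(read_ft_force())
    print(round(psi_now(),3),np.round(read_eef_pos(),4),f.round(1),t.round(2),round(read_finger_gap(),4))
    if abs(t[2])>1.5 or np.linalg.norm(f)>30 or (i==1 and psi_now()>b): print('ABORT');break
print(read_time_s())
```

```text
bar 1.9643379648305106 0.054655659511423434 [0.46846507 0.1517479 ]
yaw 0.26666993309992026 0.11026784040491376
[ 0.64  0.56 -1.24  2.03  0.64  1.01 -0.53] 24.9667
f [-0.46863801  0.36167939  0.2135312 ] [0.46698915 0.15108782 0.05655676]
gap 0.018911919770903837 [-0.10367425  0.20423941 -0.3387478 ] 1.9628142500948804 26.2667
1.752 [0.4671 0.151  0.0567] [ 0.8 -0.8  0.4] [-0.03 -0.06 -0.05] 0.019
1.539 [0.4674 0.151  0.0567] [0.9 0.3 0.2] [ 0.01 -0.24 -0.04] 0.019
1.326 [0.4676 0.151  0.0567] [ 3.3  0.7 -1.9] [ 0.01 -0.48 -0.01] 0.019
1.112 [0.4678 0.1509 0.0567] [ 4.3  0.4 -3.5] [ 0.05 -0.85 -0.02] 0.019
0.898 [0.468  0.1507 0.0567] [ 4.8  0.2 -3.7] [ 0.05 -1.   -0.19] 0.0189
0.684 [0.4681 0.1505 0.0568] [ 4.8  0.9 -3.5] [ 0.02 -1.03 -0.15] 0.0189
0.469 [0.4682 0.1503 0.0567] [ 5.5  0.5 -4.2] [-0.02 -1.06 -0.25] 0.0192
0.255 [0.4683 0.1501 0.0567] [ 5.7 -0.8 -3.2] [-0.08 -1.11 -0.24] 0.0195
28.8083
```

The cam is turned to the follower direction. Now I release and look.

Run:
```python
from h import *
move_gripper(0.05)
p=read_eef_pos(); movel([p[0],p[1],.15],speed=.15)
movel([.40,.133,.21],speed=.2)
P=camera_params("wrist");im=save("wrist","w5.png")
for n,z in [("cam_top",.067),("clamp",0)]:
    for d in tip_of("wrist",n): print(n,d, ray(P,d["at"],z).round(4))
print(read_time_s(),psi_now(),np.round(read_qpos(),2))
c=im[0:220,170:430,::-1];cv2.imwrite('pics/w5c.png',cv2.resize(c,None,fx=2.7,fy=2.7,interpolation=cv2.INTER_CUBIC))
```

```text
cam_top {'at': [277.9, 114.5], 'confidence': 0.63} [0.4645 0.1513 0.067 ]
clamp {'at': [276.9, 56.1], 'confidence': 0.94} [0.5103 0.1643 0.    ]
clamp {'at': [95.0, 329.1], 'confidence': 0.82} [0.191  0.2915 0.    ]
clamp {'at': [542.3, 320.5], 'confidence': 0.56} [ 0.3231 -0.1829  0.    ]
30.9583 0.2502863119766925 [ 1.    0.18 -1.47  2.11  0.21  1.02 -1.9 ]
```

View pics/w5c.png

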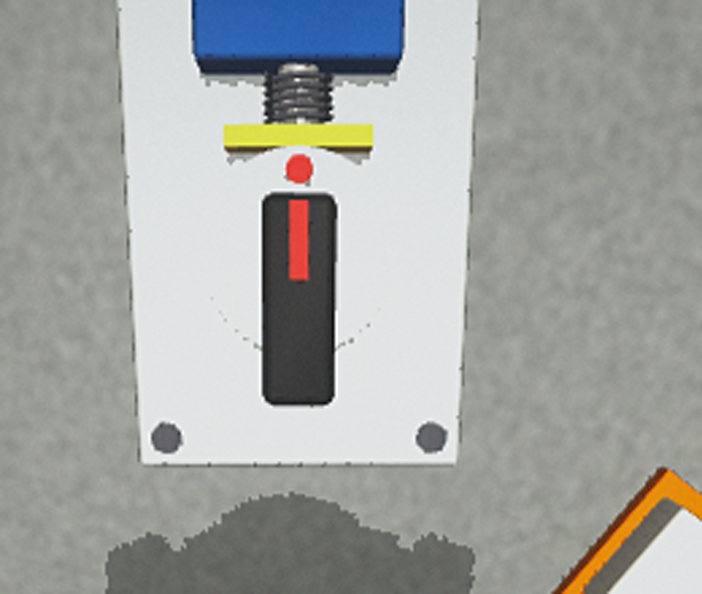

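In the crop, the red dot, red line and yellow follower are all in line at column 300, squared to the plate, so the cam is set. Now the knob release.

Run:
```python
from h import *
X,Y=.600,-.192
movel([.40,.133,.27],speed=.2)
for ps in (-.18,np.pi-.18):
    q=inverse_kinematics([X,Y,.22],down(ps)); print(ps,np.round(q,2) if q is not None else None)
    if q is not None and -1.7<q[6]<2.8: break
else: raise SystemExit('none')
move_ptp([X,Y,.22],down(ps)); move_gripper(0.06)
f0=np.array(read_ft_force())
print(read_time_s(),np.round(read_qpos(),2),psi_now())
movel([X,Y,.125],speed=.12)
for z in (.120,.115,.110):
    movel([X,Y,z],speed=.05); f=np.array(read_ft_force())-f0; print(z,f.round(1))
    if f[2]>5: raise SystemExit('contact')
move_gripper(0.0,50)
print('gap',read_finger_gap(),read_ft_force(),read_ft_torque(),psi_now(),read_eef_pos(),read_time_s())
```

```text
-0.18 [ 1.05  0.64 -1.12  1.64  0.6   1.25 -1.94]
2.961592653589793 [ 1.17  0.87 -1.42  1.63  0.87  1.41  1.04]
33.9833 [ 1.17  0.87 -1.42  1.63  0.87  1.41  1.04] 2.962072952653093
0.12 [-0.3  0.7  0.8]
0.115 [0.2 0.4 0.7]
0.11 [-0.2  0.   1.6]
gap 0.01938013629474963 [0.47175309 0.79400271 0.97980793] [0.08868798 0.0474729  0.01723618] 2.962003135598989 [ 0.60020244 -0.1915998   0.11036664] 36.1167
```

Run:
```python
from h import *
q0=list(read_qpos());p0=psi_now();n=6;ok=True
for i in range(1,n+1):
    q=list(q0);q[6]-=0.88*i/n; move_j(q)
    t=np.array(read_ft_torque());f=np.array(read_ft_force())
    print(round(psi_now()-p0,3),np.round(read_eef_pos(),4),f.round(1),t.round(2),round(read_finger_gap(),4))
    if psi_now()>p0 or abs(t[2])>1.5 or np.linalg.norm(f)>30: print('ABORT');ok=False;break
if ok:
    pause(0.2); move_gripper(0.085); pause(0.6)
    p=read_eef_pos(); movel([p[0],p[1],.22],speed=.15)
    movel([.53,-.19,.26],speed=.2)
    move_ptp([.53,-.19,.28],down(np.pi) if False else down(psi_now()+0.88)) 
    P=camera_params("wrist");im=save("wrist","w6.png")
    for d in tip_of("wrist","stop_top"): print(d, ray(P,d["at"],.128).round(4))
    save("top","top2.png");P=camera_params("top")
    for d in tip_of("top","stop_top"): print(d, ray(P,d["at"],.128).round(4))
    s=save("scene","s2.png")
    cv2.imwrite('pics/end.png',np.vstack([cv2.resize(np.hstack([im,cv2.imread('pics/top2.png')[:,:,::-1]]),(800,300)),cv2.resize(np.hstack([s,cv2.imread('pics/scene.png')[:,:,::-1]]),(800,300))])[:,:,::-1])
print(read_time_s())
```

```text
-0.144 [ 0.6002 -0.1916  0.1104] [0.  0.1 1.1] [-0.04  0.04 -0.03] 0.0187
-0.289 [ 0.6002 -0.1916  0.1106] [-1.   0.1  1.3] [-0.04  0.22  0.03] 0.0191
-0.434 [ 0.6002 -0.1916  0.1111] [-1.7  0.4  5.5] [-0.04  0.55  0.07] 0.019
-0.581 [ 0.6002 -0.1916  0.1108] [-1.7  1.   5.1] [-0.09  0.55  0.05] 0.0189
-0.727 [ 0.6001 -0.1916  0.1105] [-2.2  0.6  4.4] [-0.03  0.61  0.05] 0.0192
-0.873 [ 0.6001 -0.1916  0.1104] [-3.  -0.4  5. ] [-0.05  0.58  0.13] 0.0191
{'at': [292.9, 274.1], 'confidence': 0.72} [ 0.5959 -0.1904  0.128 ]
{'at': [438.9, 250.1], 'confidence': 0.74} [ 0.3558 -0.4085  0.128 ]
{'at': [352.8, 154.9], 'confidence': 0.52} [ 0.601  -0.1913  0.128 ]
41.7083
```

View pics/end.png

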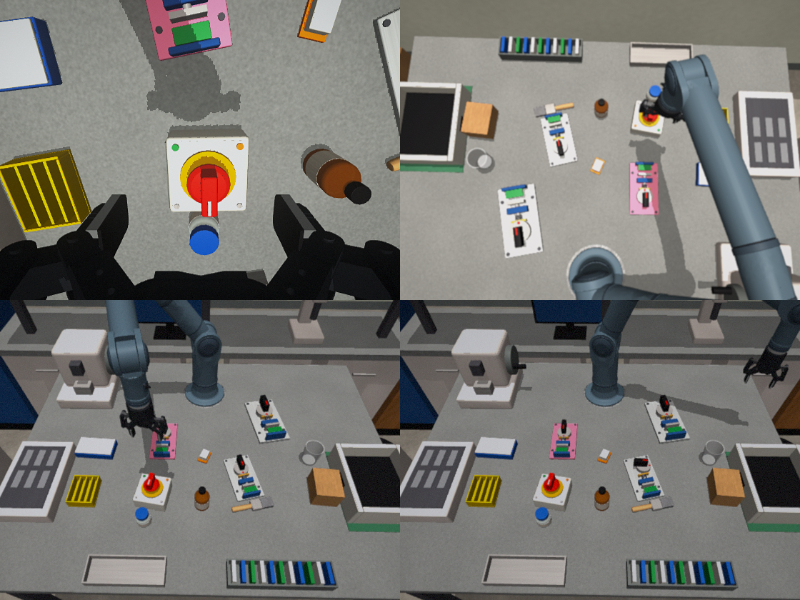

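The knob is back in line with the station, and the clamp is closed. I'll check the height numerically by comparing the red blob in the scene camera before and after.

Run:
```python
from h import *
a=cv2.imread('pics/scene.png').astype(int);b=cv2.imread('pics/s2.png').astype(int)
for im in (a,b):
    r=(im[:,:,2]>140)&(im[:,:,1]<70)&(im[:,:,0]<70);r[:230]=0;r[290:]=0;r[:,:185]=0;r[:,245:]=0
    y,x=np.nonzero(r);print(len(y),y.min(),y.max(),x.min(),x.max(),y.mean(),x.mean())
P=camera_params("scene")
for z in (.128,.117):print(proj(P,[.6,-.192,z]))
read_camera("scene");print(tip_of("scene","stop_top"))
print(read_time_s())
```

```text
277 242 267 201 222 256.0469314079422 211.81227436823104
281 242 267 201 222 256.0391459074733 211.87900355871886
[208.76087486 249.7426976 ]
[209.34833131 252.00151672]
[{'at': [206.7, 253.3], 'confidence': 0.75}]
41.8083
```

The red blob matches the initial one to within 0.1 px, where 11 mm of press would shift it about 2.3 px. The button is therefore fully up and back at rest, with the robot clear.

```bash
python3 -c "
from bench import *
print(sign_off())"
```

```text
the job is handed in; nothing more can be done
None
```

I pressed the stop button until it latched, set the cam's high point squarely on the follower, then twisted the stop knob until it released and came fully up, and handed the job in at about 42 s; on my first try I turned the cam the wrong way, against its end stop (up to about 13 N m at the wrist), before correcting it.

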